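Clamp an asphalt core to the set torque

TASK

Get the black asphalt core ready for trimming: lay it along the groove of the core clamp's V-block with the block under its middle, swing the blue clamp arm over it by its ball knob until the arm meets its stop, then pull the torque wrench on the clamp screw clockwise until its handle breaks over at the hinge. Stop as soon as it breaks, well before the handle is bent to the end of its travel, and let go so that it springs straight again with the core left clamped. Leave the grey core, the caliper and the blue case where they are.

Things in the scene. Friction and masses are not known exactly. Their poses are not given: they have to be found in the camera images.
- core: The work: the only black asphalt drill core, lying on its round side on the worktop to the right of the clamp and nearest to it: a cylinder 86 mm in diameter and 50 mm long, 0.56 to 0.8 kg. Its y axis is the cylinder's axis (through the two flat ends). Grip it across the flat ends (50 mm) from above; it can roll when pushed sideways.
- core_center (a point): Middle of the core: on the cylinder's axis, halfway between the flat ends, 43 mm above the worktop while the core lies there.
- clamp: The core clamp, fixed to the worktop: grey base plate 150 x 225 x 14 mm with a steel post. Origin on the worktop under the middle of the V-block; x runs along the V groove (the flat ends of a seated core face +x and -x), y points from the V-block to the post, whose axis stands at y = 110 mm; z up. Its place and yaw differ from run to run.
- core_seat (a point): Where the core's middle must come, over the middle of the V-block: 84 to 86 mm above the worktop (unknown shims); axes as the clamp's. The steel block has a 90-degree groove along x, open at the top, is 40 mm long along x and 110 mm wide, upper edges 68 mm above the worktop. A seated core stands out 5 mm at both ends, so fingers on its flat ends pass outside the block.
- swing_arm (a joint): Angle of the blue clamp arm about the post, rad. 0: swung aside, pointing along the clamp's +x, 10 degrees to +y. It grows as the arm swings clockwise seen from above; 1.745 is home on the stop, the clamp screw straight over the core seat. Light friction (1 N at the knob) keeps it where it is left.
- ball_knob (a point): Centre of the black ball knob (29 mm in diameter) that stands up from the nose of the blue arm: 209 mm above the worktop, 175 mm from the post's axis, 65 mm beyond the clamp screw. An 11 mm stem joins it to the arm, whose top is at 174 mm. The knob may be pinched from above or pushed; it does not turn.
- screw_axis (a point): Point on the vertical axis of the clamp screw, in the wrench's head (steel disc 45 mm in diameter, 26 mm thick), 200 mm above the worktop, 110 mm from the post's axis. It lies over the seat when the arm is home. The wrench turns about it, 2 rad at most; the screw stays where it is left.
- pad: Round steel pressure pad (42 mm) under the arm, on the clamp screw; origin at the middle of its underside. The screw, turned clockwise, drives it down 3.8 mm per radian. With the arm home it is 2 to 6 mm above a seated core (shims and screw start differ), so it meets the core after 0.6 to 1.5 rad of turning, to be found by feel.
- torque_handle (a joint): Break angle of the wrench's handle at its hinge, rad; 0 is straight. Pulled clockwise, the wrench turns the screw with about 6 N at the grip; once the pad is on the core the pull rises in a few degrees to about 11 N and the hinge gives way: the angle grows, the resistance falls. Past 0.1 it has broken over; stop before 0.3 (end stop 0.35). Let go, it springs back to 0 by itself.
- handle_grip (a point): Middle of the wrench's black grip, a level rod 27 mm in diameter and 88 mm long, 200 mm above the worktop, 150 mm from the screw axis while straight, 100 mm from the break hinge; its x axis runs along it, outward. With the arm home it starts about along the clamp's +y, over the post; tightening takes it towards +x. Nothing under it is higher than 180 mm. Push it or pull it in the fingers.
- break_hinge (a point): Hinge pin of the wrench, upright: 50 mm from the screw axis on the wrench's centre line, 200 mm above the worktop. The handle bends about it, clockwise seen from above.
- grey_core: Bystander: light grey core, 84 mm in diameter, 66 mm tall, standing on its flat end; origin at the middle of its underside.
- caliper: Bystander: steel vernier caliper, 225 x 74 x 8 mm, lying flat to the left of the clamp; origin at its middle.
- weight_case: Bystander: closed blue case, 200 x 152 x 68 mm; origin at the middle of its underside.

How it is judged:
On the way, in this order (a step that is already met when the one before it is completed fails the run):
1. the core lies in the V-block (distance between core_center and core_seat below 0.012 m and z of core_center in the frame of core_seat below 0.003 m and angle between the y axis of core and the x axis of core_seat, either way round below 0.1 rad), for 0.2 s.
2. the arm is home over the seated core (value of joint swing_arm above 1.7 rad and distance between core_center and core_seat below 0.012 m), for 0.1 s.
3. the wrench breaks over with the pad hard on the core (value of joint torque_handle above 0.1 rad and contact force between pad and core above 120 N and value of joint swing_arm above 1.7 rad), for 0.05 s.
At the end, for the whole second after the job is handed in: Core seated in the V-block (middle within 12 mm of the seat, axis within 0.1 rad of the groove) and still; arm home (over 1.70 rad); pad pressing on the core with over 15 N; wrench broken over (past 0.1 rad) under load and straight again (below 0.04 rad) (all of step 2 and value of joint torque_handle below 0.04 rad and contact force between pad and core above 15 N and z of core_center in the frame of core_seat below 0.003 m and angle between the y axis of core and the x axis of core_seat, either way round below 0.1 rad and linear speed of core below 0.02 m/s); the robot touches nothing.
It fails at once if the wrench is pulled on to the end of its break (over-tightened) (value of joint torque_handle above 0.3 rad).
It fails at once if the grey core is moved more than 20 mm (distance of grey_core from where it was at the start of the episode above 0.02 m).
It fails at once if the caliper is moved more than 20 mm (distance of caliper from where it was at the start of the episode above 0.02 m).
It fails at once if the blue case is moved more than 20 mm (distance of weight_case from where it was at the start of the episode above 0.02 m).
It also fails if it takes over 72 s, if anything falls off the work surface, if the arm or the gripper's body presses on something with over 40 N, if the wrist force passes 120 N, or if a joint passes its speed limit or range.

ROBOT

A 7-joint arm with a two-finger parallel gripper is mounted at the origin on the work surface; the furniture and walls round the work are solid. World frame = base frame: x ahead of the robot, y to its left, z up, the work surface at z = 0. Lengths are in m, angles in rad, forces in N, time in s.
With the tool pointing down it reaches from about 0.4 to 0.85 m from the base axis. Payload 6.9 kg.
Tool frame: the origin (TCP) lies on the centre line of the jaws, within the pads' length; the fingertips stand 14 mm ahead of it and the grasp point (between the pads) lies 5 mm behind it; z points along the fingers, y is the line along which they close (so a half turn about z gives the same grasp; the last joint's range is limited). The gripper opens to 85 mm and grips with 20 to 120 N. Pads are 22 mm wide; open, the fingers measure 114 mm over their backs; the gripper's body (76 mm by 85 mm) begins 54 mm behind the grasp point. The pads swing forward as they close: fully open they stand 13 mm farther back than shut.
Start: joints at [1.367, 0.507, -0.238, 1.5, 0.126, 1.149, -0.155], TCP at [0.19, -0.595, 0.245] pointing down, gripper open.
Joint ranges: [-3.08, 3.08], [-0.24, 2.05], [-1.43, 1.35], [0, 2.5], [-1.52, 4.66], [0.17, 1.96], [-2.89, 2.89]. Speed limits (rad/s): [2.39, 2.39, 3.14, 3.14, 3.14, 3.14, 3.14].

INTERFACE

Orientations are given as [roll, pitch, yaw] about the fixed x, y, z axes, in that order (R = Rz(yaw) Ry(pitch) Rx(roll)).
In Python, from rig import robot gives the robot as it stands.
- The arm moves only by the shell command python3 -m handwheel 'ROWS'. ROWS is JSON, a list of rows, each an object with "translation": the shift along the world's x, y, z in mm, a list of three; "twist": the turn, a rotation vector about the world's x, y, z in degrees, a list of three; "claw": the closure in counts, from 0 (fully open) to 255 (shut). A call has exactly 5 rows; each row shifts and turns the commanded pose from where the row before left it; what a row does not reach is not made up. A row lasts 1/12 s, in which the tool goes at most 41.7 mm and 7.16 degrees, less where a joint would pass 70% of its speed; a pose out of reach is approached as far as the arm can. A call with a gripper value outside its range is refused whole. The fingers move at their own pace and stop on an object; the grip force is fixed at half the most. Time passes only in rows, so rows that do not move let the fingers close, or fill a call up. It gives the time, the measured TCP pose, the force, the opening and the grip force at its end, in the units of the state.
- robot.sense(): the state, without advancing time (a new reading comes with each control period).
- robot.snapshot(name): name is "scene" or "top"; returns a dict with "img" (420x560x3 uint8, blue, green, red), "K" (3x3 intrinsics, pixels), "R" (3x3) and "t" (3): a world point X has camera coordinates R X + t. Camera axes: x right, y down, z forward; pixel columns grow to the right and rows downward; lengths in m; the calibration is good to about 2 mm. A picture is of the moment at which its call begins. There is no depth.
- robot.close_job(): hands the job in; it is judged then, once.
The state is a dict: "t": time; "joint_pos": joint angles; "joint_vel": joint speeds; "effort": joint torques, N m; "position": TCP position; "orientation": TCP orientation; "contact_force": force on the tool from outside, world axes, zero at the start; "torque": the same for the moment, N m; "opening": finger opening in m; "finger_force": force on a finger pad.
Only numpy, scipy, OpenCV 4.12 (cv2) and the standard library are available. Lean on these libraries where they do the work, as an engineer would, in place of code of your own. Each camera call takes 0.05 s, during which the arm holds its last target. There are 200 camera calls.

## Working session

There is one attempt and no reset: what is moved stays moved. The work goes in short steps, Python scripts to look and compute and a shell command to move; the robot and the scene stay as the last step left them, time stands still between calls to the robot, and variables do not carry over. Pictures are saved under pics/ and viewed, at most 10 in all, crops included, and the job is handed in when it is done.

```bash
ls; mkdir -p pics; python3 - <<'E'
from rig import robot
import cv2,numpy as np
for n in("scene","top"):
    s=robot.snapshot(n); cv2.imwrite(f"pics/{n}0.png",s["img"]); print(n,s["K"],s["R"],s["t"])
    np.savez(f"{n}0.npz",**s)
print(robot.sense())
E
```

```text
pics
scene [[495.77577487   0.         275.78621151]
 [  0.         495.77577487 205.25991248]
 [  0.           0.           1.        ]] [[-0.9972225  -0.07440167 -0.00341793]
 [-0.02558246  0.38526389 -0.92245177]
 [ 0.06994875 -0.91980222 -0.3860972 ]] [0.54622688 0.1672928  1.36845581]
top [[398.43411421   0.         276.49722556]
 [  0.         398.43411421 210.76927963]
 [  0.           0.           1.        ]] [[ 1.18316660e-02 -9.99929919e-01  4.11385195e-04]
 [-9.83949105e-01 -1.17158313e-02 -1.78064307e-01]
 [ 1.78056648e-01  1.70201531e-03 -9.84018767e-01]] [-0.0547289   0.52888252  1.22236695]
{'t': 0.1, 'joint_pos': array([ 1.3675015 ,  0.50825008, -0.23754268,  1.50101477,  0.12566523,
        1.14891255, -0.15479537]), 'joint_vel': array([ 0.00028765, -0.00049226, -0.00021878, -0.00395648, -0.00057011,
       -0.00075358, -0.00054824]), 'effort': array([-5.58738233e-03, -6.21838188e+01, -2.19422020e+00, -2.50205308e+01,
        1.27221242e-02,  7.92687584e-03, -5.23882761e-05]), 'position': array([ 0.18976133, -0.59505008,  0.2445255 ]), 'orientation': array([-3.13999200e+00, -7.15190798e-06,  3.08804606e-01]), 'contact_force': array([ 0.19829304,  0.09367813, -0.29958371]), 'torque': array([-0.0406754 ,  0.01962686,  0.00735411]), 'finger_force': 0.0, 'opening': 0.08548814345822603}
```

View pics/scene0.png

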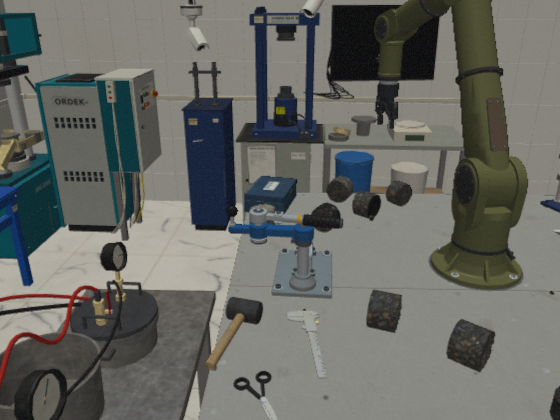

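View pics/top0.png

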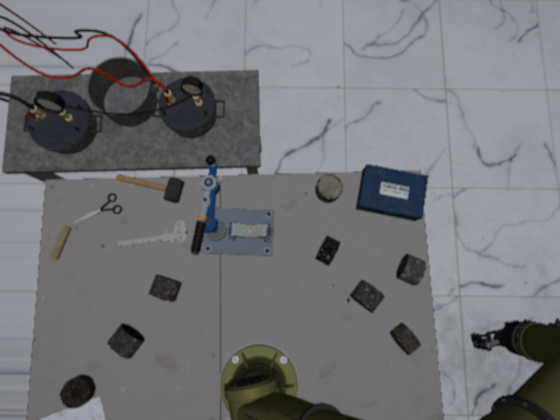

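The scene shows the clamp, with the arm pointing away from the robot. In the top view the plate is at about (240,232), the V-block at (250,231), the knob at (211,160), the grip at (198,236), the core at (328,249) and the grey core at (329,187). I'll zoom in next.

```bash
cat > h.py <<'E'
import numpy as np,cv2
from rig import robot
def ray(s,uv,z):
    R,t,K=s["R"],s["t"],s["K"]; c=-R.T@t
    d=R.T@np.linalg.inv(K)@np.array([uv[0],uv[1],1.]); return c+d*(z-c[2])/d[2]
def px(s,X):
    p=s["K"]@(s["R"]@np.asarray(X,float)+s["t"]); return p[:2]/p[2]
def tri(s1,u1,s2,u2):
    P=[s["K"]@np.c_[s["R"],s["t"]] for s in(s1,s2)]
    X=cv2.triangulatePoints(P[0],P[1],np.array(u1,float),np.array(u2,float)).ravel(); return X[:3]/X[3]
E
python3 - <<'E'
from h import *
s=dict(np.load("top0.npz"))
cv2.imwrite("pics/crop1.png",cv2.resize(s["img"][145:275,180:360],None,fx=4.4,fy=4.4,interpolation=cv2.INTER_CUBIC))
s2=dict(np.load("scene0.npz"))
cv2.imwrite("pics/crop2.png",cv2.resize(s2["img"][160:300,220:390],None,fx=4.2,fy=4.2,interpolation=cv2.INTER_CUBIC))
E
```

```text
(no output)
```

View pics/crop1.png

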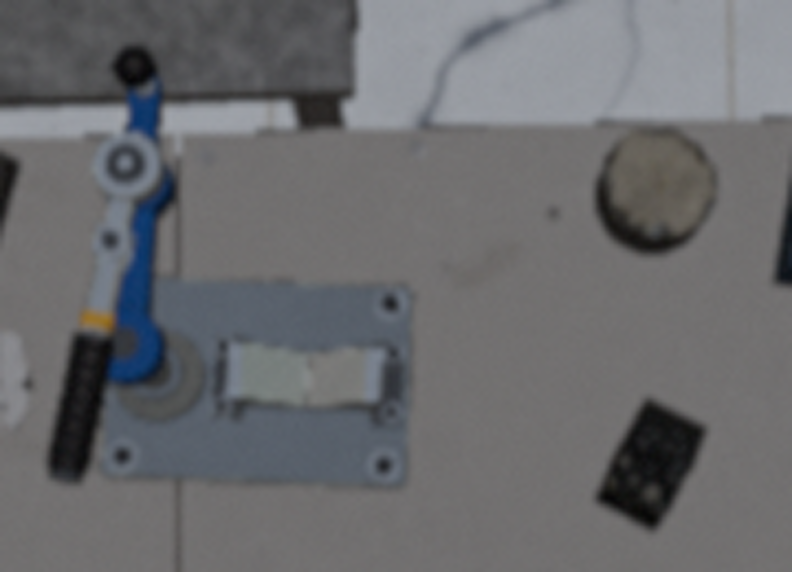

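View pics/crop2.png

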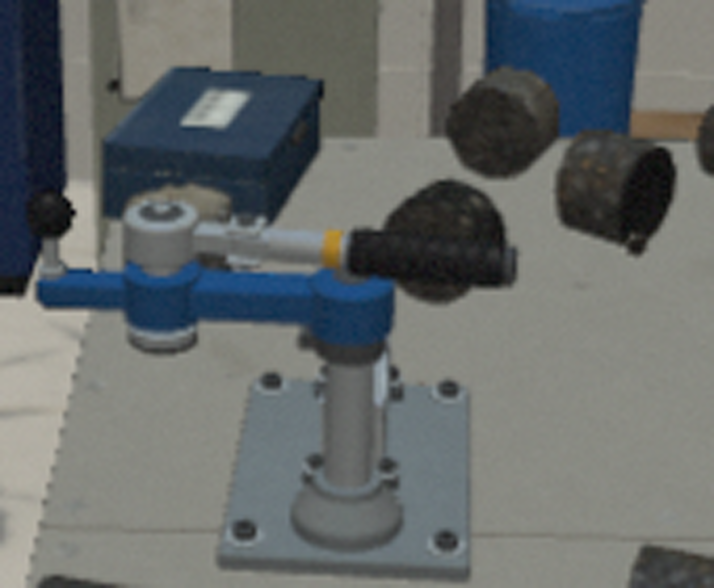

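Top crop: the core's rectangle has corners (650,398), (706,428), (655,530) and (597,500). The V-block corners are near (228,340), (390,348), (388,408) and (225,405). The knob is at (133,66), the screw at (126,164) and the hinge at (110,240). The scene crop agrees, with the arm on the post and the core behind it.

```bash
python3 - <<'E'
from h import *
np.set_printoptions(precision=4,suppress=True)
s=dict(np.load("top0.npz")); s2=dict(np.load("scene0.npz"))
f=lambda u,v:(180+(u-1.7)/4.4,145+(v-1.7)/4.4)
g=lambda u,v:(220+(u-1.6)/4.2,160+(v-1.6)/4.2)
img=s["img"]; hsv=cv2.cvtColor(img,cv2.COLOR_BGR2HSV)
# core: dark blob
m=(img[:,:,:].max(2)<70).astype(np.uint8); m[:, :305]=0; m[:,350:]=0; m[:225]=0; m[275:]=0
m=cv2.morphologyEx(m,cv2.MORPH_CLOSE,np.ones((5,5)))
c=max(cv2.findContours(m,0,1)[0],key=cv2.contourArea)
b=cv2.boxPoints(cv2.minAreaRect(c)); print("core px",b.tolist())
B=np.array([ray(s,p,.043) for p in b]); print(B,B.mean(0),np.linalg.norm(B[1]-B[0]),np.linalg.norm(B[2]-B[1]))
H=np.array([ray(s,f(*p),.043) for p in[(650,398),(706,428),(655,530),(597,500)]]);print("hand",H,H.mean(0), [np.linalg.norm(H[i]-H[i-1]) for i in range(4)])
a=H[1]-H[0]+H[2]-H[3];print("axis yaw",np.degrees(np.arctan2(a[1],a[0])))
# plate
pm=((hsv[:,:,1]>35)&(hsv[:,:,0]>95)&(hsv[:,:,0]<125)&(hsv[:,:,2]>80)&(hsv[:,:,2]<170)).astype(np.uint8); pm[:205]=0;pm[262:]=0;pm[:,:200]=0;pm[:,:280]*=1;pm[:,280:]=0
pts=cv2.findNonZero(pm);
if pts is not None:
    b=cv2.boxPoints(cv2.minAreaRect(pts));print("plate px",b)
P=np.array([ray(s,f(*p),.014) for p in[(411,284),(405,489),(103,478)]]);print("plate",P,np.linalg.norm(P[0]-P[1]),np.linalg.norm(P[1]-P[2]))
for i,j in((0,1),(2,1)):
    d=P[i]-P[j];print(np.degrees(np.arctan2(d[1],d[0])))
V=np.array([ray(s,f(*p),.068) for p in[(228,340),(390,348),(388,408),(226,404)]]);print("V",V,V.mean(0),[np.linalg.norm(V[i]-V[i-1]) for i in range(4)])
K=tri(s,f(133,66),s2,g(50,214));print("knob",K,ray(s,f(133,66),.209))
S=ray(s,f(126,163),.213);print("screw",S,tri(s,f(126,163),s2,g(163,211)))
print("hinge",ray(s,f(110,240),.21))
print("grip end",ray(s,f(68,478),.2), ray(s,f(97,335),.2))
print("bolts",[ray(s,f(*p),.02) for p in [(390,303),(384,466),(122,456)]])
E
```

```text
core px [[314.0660705566406, 257.48114013671875], [326.7075500488281, 234.72642517089844], [341.0566101074219, 242.6981201171875], [328.4151306152344, 265.45281982421875]]
[[ 0.383  -0.1679  0.043 ]
 [ 0.4552 -0.2082  0.043 ]
 [ 0.4304 -0.2532  0.043 ]
 [ 0.3588 -0.2125  0.043 ]] [ 0.4069 -0.2104  0.043 ] 0.08265520714038849 0.05132722097050382
hand [[ 0.4541 -0.2102  0.043 ]
 [ 0.433  -0.2501  0.043 ]
 [ 0.36   -0.2127  0.043 ]
 [ 0.3807 -0.1717  0.043 ]] [ 0.4069 -0.2112  0.043 ] [np.float64(0.08290773684103526), np.float64(0.04516265985977027), np.float64(0.08198610250160361), np.float64(0.04595232704945442)]
axis yaw -117.33132482649627
plate px [[199.4003 251.3917]
 [201.3536 204.5147]
 [272.8544 207.4939]
 [270.9012 254.3709]]
plate [[ 0.5408 -0.0369  0.014 ]
 [ 0.3888 -0.0346  0.014 ]
 [ 0.3942  0.1858  0.014 ]] 0.1520089652277424 0.22050376137097255
-0.8816605603107786
88.60218700023854
V [[ 0.4889  0.0916  0.068 ]
 [ 0.4845 -0.0233  0.068 ]
 [ 0.4418 -0.0225  0.068 ]
 [ 0.4433  0.0916  0.068 ]] [0.4646 0.0344 0.068 ] [np.float64(0.04557341363874367), np.float64(0.11499305607823515), np.float64(0.042690111100378667), np.float64(0.11412550661140085)]
knob [0.6446 0.1423 0.2091] [0.6457 0.1424 0.209 ]
screw [0.5801 0.1434 0.213 ] [0.5789 0.1433 0.2133]
hinge [0.5306 0.152  0.21  ]
grip end [0.3807 0.1734 0.2   ] [0.4712 0.1594 0.2   ]
bolts [array([ 0.5252, -0.0217,  0.02  ]), array([ 0.4049, -0.0192,  0.02  ]), array([0.4099, 0.1716, 0.02  ])]
```

```bash
R='{"translation":[10.85,19.2,-2],"twist":[0,0,6.69],"claw":0}'; 
python3 -m handwheel '[{"translation":[10.8,19.2,-2],"twist":[0,0,6.69],"claw":0},{"translation":[10.8,19.2,-2],"twist":[0,0,6.69],"claw":0},{"translation":[10.8,19.2,-2],"twist":[0,0,6.69],"claw":0},{"translation":[10.8,19.2,-2],"twist":[0,0,6.69],"claw":0},{"translation":[10.8,19.2,-2],"twist":[0,0,6.69],"claw":0}]'
python3 -m handwheel '[{"translation":[10.8,19.2,-2],"twist":[0,0,6.69],"claw":0},{"translation":[10.8,19.2,-2],"twist":[0,0,6.69],"claw":0},{"translation":[10.8,19.2,-2],"twist":[0,0,6.69],"claw":0},{"translation":[10.8,19.2,-2],"twist":[0,0,6.69],"claw":0},{"translation":[10.8,19.2,-2],"twist":[0,0,6.69],"claw":0}]'
python3 -c "
from rig import robot;print(robot.sense()['joint_pos'])"
```

```text
t: 0.52
position: [0.2441, -0.4983, 0.2348]
orientation: [-3.141, -0.0, 0.898]
contact_force: [0.3, -1.5, -0.1]
opening: 0.0853
finger_force: 0.0
t: 0.93
position: [0.2981, -0.4023, 0.225]
orientation: [-3.141, -0.0, 1.482]
contact_force: [0.4, -0.2, -0.8]
opening: 0.0854
finger_force: 0.0
[ 1.30455441  0.37121001 -0.58578831  1.84840115  0.24169329  0.99370458
  0.52826964]
```

```bash

python3 -m handwheel '[{"translation":[10.9,19.1,-2],"twist":[0,0,6.69],"claw":0},{"translation":[10.9,19.1,-2],"twist":[0,0,6.69],"claw":0},{"translation":[10.9,19.1,-2],"twist":[0,0,6.69],"claw":0},{"translation":[10.9,19.1,-2],"twist":[0,0,6.69],"claw":0},{"translation":[10.9,19.1,-2],"twist":[0,0,6.69],"claw":0}]'
python3 -m handwheel '[{"translation":[10.9,19.1,-2],"twist":[0,0,6.69],"claw":0},{"translation":[10.9,19.1,-2],"twist":[0,0,6.69],"claw":0},{"translation":[10.9,19.1,-2],"twist":[0,0,6.69],"claw":0},{"translation":[10.9,19.1,-2],"twist":[0,0,6.69],"claw":0},{"translation":[10.9,19.1,-2],"twist":[0,0,6.69],"claw":0}]'
python3 -c "
from h import *
print(robot.sense()['joint_pos'])
s=robot.snapshot('scene');cv2.imwrite('pics/s1.png',cv2.resize(s['img'][100:280,240:480],None,fx=3,fy=3))"
```

```text
t: 1.35
position: [0.3526, -0.3069, 0.215]
orientation: [-3.141, -0.0, 2.066]
contact_force: [-0.0, -0.0, -0.5]
opening: 0.0852
finger_force: 0.0
t: 1.77
position: [0.407, -0.2115, 0.205]
orientation: [-3.141, -0.0, 2.649]
contact_force: [-0.2, -0.0, -0.4]
opening: 0.0853
finger_force: 0.0
[ 1.09391053  0.40075549 -0.92860546  1.97367215  0.39210497  0.9574627
  1.05020833]
```

View pics/s1.png

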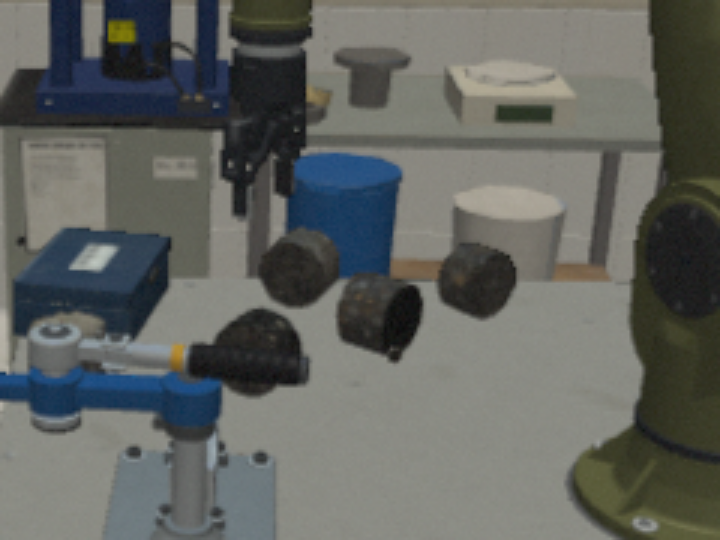

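The picture shows the gripper open above the core (260,350), as computed. I'll descend and grip.

```bash

python3 -m handwheel '[{"translation":[0,0.3,-20],"twist":[0,0,0],"claw":0},{"translation":[0,0.3,-20],"twist":[0,0,0],"claw":0},{"translation":[0,0,-20],"twist":[0,0,0],"claw":0},{"translation":[0,0,-20],"twist":[0,0,0],"claw":0},{"translation":[0,0,-20],"twist":[0,0,0],"claw":0}]'
python3 -m handwheel '[{"translation":[0,0,-20],"twist":[0,0,0],"claw":0},{"translation":[0,0,-15],"twist":[0,0,0],"claw":0},{"translation":[0,0,-15],"twist":[0,0,0],"claw":0},{"translation":[0,0,-10],"twist":[0,0,0],"claw":0},{"translation":[0,0,0],"twist":[0,0,0],"claw":0}]'
python3 -m handwheel '[{"translation":[0,0,0],"twist":[0,0,0],"claw":255},{"translation":[0,0,0],"twist":[0,0,0],"claw":255},{"translation":[0,0,0],"twist":[0,0,0],"claw":255},{"translation":[0,0,0],"twist":[0,0,0],"claw":255},{"translation":[0,0,0],"twist":[0,0,0],"claw":255}]'
```

```text
t: 2.23
position: [0.4066, -0.2119, 0.1042]
orientation: [3.142, -0.0, 2.643]
contact_force: [-0.0, -0.0, 0.2]
opening: 0.0854
finger_force: 0.0
t: 2.65
position: [0.4059, -0.2115, 0.0437]
orientation: [-3.141, -0.003, 2.644]
contact_force: [0.3, 0.3, -0.5]
opening: 0.0851
finger_force: 0.0
t: 3.07
position: [0.4075, -0.2121, 0.0463]
orientation: [-3.141, 0.002, 2.644]
contact_force: [-0.4, 1.0, 6.5]
opening: 0.0492
finger_force: 56.0
```

```bash

python3 -m handwheel '[{"translation":[0,0,15],"twist":[0,0,0],"claw":255},{"translation":[0,0,25],"twist":[0,0,0],"claw":255},{"translation":[0,0,25],"twist":[0,0,0],"claw":255},{"translation":[0,0,25],"twist":[0,0,0],"claw":255},{"translation":[0,0,15],"twist":[0,0,0],"claw":255}]'
python3 -m handwheel '[{"translation":[3.9,16.5,0],"twist":[0,0,-4.18],"claw":255},{"translation":[3.9,16.5,0],"twist":[0,0,-4.18],"claw":255},{"translation":[3.9,16.5,0],"twist":[0,0,-4.18],"claw":255},{"translation":[3.9,16.5,0],"twist":[0,0,-4.18],"claw":255},{"translation":[3.9,16.5,0],"twist":[0,0,-4.18],"claw":255}]'
python3 -m handwheel '[{"translation":[3.9,16.5,0],"twist":[0,0,-4.18],"claw":255},{"translation":[3.9,16.5,0],"twist":[0,0,-4.18],"claw":255},{"translation":[3.9,16.5,0],"twist":[0,0,-4.18],"claw":255},{"translation":[3.9,16.5,0],"twist":[0,0,-4.18],"claw":255},{"translation":[3.9,16.5,0],"twist":[0,0,-4.18],"claw":255}]'
python3 -m handwheel '[{"translation":[3.9,16.5,0],"twist":[0,0,-4.18],"claw":255},{"translation":[3.9,16.5,0],"twist":[0,0,-4.18],"claw":255},{"translation":[3.9,16.5,0],"twist":[0,0,-4.18],"claw":255},{"translation":[3.9,16.5,0],"twist":[0,0,-4.18],"claw":255},{"translation":[3.9,16.5,0],"twist":[0,0,-4.18],"claw":255}]'
python3 -c "
from h import *
print(robot.sense()['joint_pos'])
s=robot.snapshot('top');cv2.imwrite('pics/t1.png',cv2.resize(s['img'][145:275,180:310],None,fx=4.4,fy=4.4,interpolation=2))"
```

```text
t: 3.48
position: [0.4067, -0.2117, 0.1522]
orientation: [-3.141, 0.001, 2.644]
contact_force: [0.0, -0.3, -8.5]
opening: 0.0492
finger_force: 60.2
t: 3.9
position: [0.4254, -0.1288, 0.15]
orientation: [-3.141, -0.001, 2.275]
contact_force: [-0.4, -0.3, -6.6]
opening: 0.0495
finger_force: 60.3
t: 4.32
position: [0.445, -0.0462, 0.15]
orientation: [-3.14, -0.001, 1.911]
contact_force: [-1.1, -0.0, -8.1]
opening: 0.0492
finger_force: 60.3
t: 4.73
position: [0.4645, 0.0361, 0.1499]
orientation: [-3.14, 0.0, 1.546]
contact_force: [0.9, -0.1, -7.8]
opening: 0.0493
finger_force: 60.3
[ 0.26522749  0.41437217 -0.54996008  2.03546387  0.30587969  0.77294593
 -0.49366216]
```

View pics/t1.png

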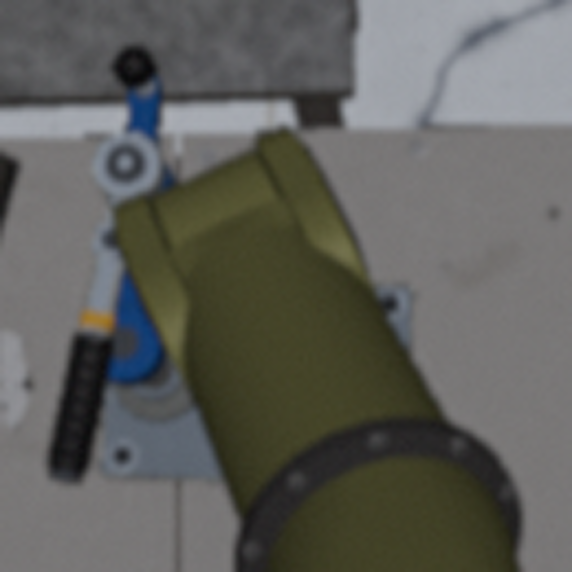

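The arm hides the block in this picture, and the clamp is undisturbed. I'll lower the core.

```bash

python3 -m handwheel '[{"translation":[1.5,-1,-15],"twist":[0,0,0.2],"claw":255},{"translation":[0,0,-15],"twist":[0,0,0],"claw":255},{"translation":[0,0,-12],"twist":[0,0,0],"claw":255},{"translation":[0,0,-8],"twist":[0,0,0],"claw":255},{"translation":[0,0,-5],"twist":[0,0,0],"claw":255}]'
python3 -m handwheel '[{"translation":[0,0,-2],"twist":[0,0,0],"claw":255},{"translation":[0,0,-2],"twist":[0,0,0],"claw":255},{"translation":[0,0,-1.5],"twist":[0,0,0],"claw":255},{"translation":[0,0,-1],"twist":[0,0,0],"claw":255},{"translation":[0,0,0],"twist":[0,0,0],"claw":255}]'
```

```text
t: 5.2
position: [0.4659, 0.0343, 0.0942]
orientation: [-3.139, 0.0, 1.553]
contact_force: [0.3, 0.4, -7.6]
opening: 0.0492
finger_force: 60.0
t: 5.62
position: [0.4676, 0.0357, 0.0896]
orientation: [3.14, -0.001, 1.554]
contact_force: [-1.1, 4.1, 0.3]
opening: 0.0492
finger_force: 60.7
```

```bash

python3 -m handwheel '[{"translation":[0,1,-0.5],"twist":[0,0,0],"claw":255},{"translation":[0,0.5,-0.5],"twist":[0,0,0],"claw":255},{"translation":[0,0,-0.5],"twist":[0,0,0],"claw":255},{"translation":[0,0,-0.5],"twist":[0,0,0],"claw":255},{"translation":[0,0,0],"twist":[0,0,0],"claw":255}]'

```

```text
t: 6.03
position: [0.4678, 0.0369, 0.0883]
orientation: [3.139, -0.0, 1.553]
contact_force: [-3.1, 3.9, 17.5]
opening: 0.0488
finger_force: 62.5
```

```bash

python3 -m handwheel '[{"translation":[0,0,0],"twist":[0,0,0],"claw":0},{"translation":[0,0,0],"twist":[0,0,0],"claw":0},{"translation":[0,0,0],"twist":[0,0,0],"claw":0},{"translation":[0,0,0],"twist":[0,0,0],"claw":0},{"translation":[0,0,5],"twist":[0,0,0],"claw":0}]'
python3 -m handwheel '[{"translation":[0,0,15],"twist":[0,0,0],"claw":0},{"translation":[0,0,30],"twist":[0,0,0],"claw":0},{"translation":[0,0,35],"twist":[0,0,0],"claw":0},{"translation":[0,0,35],"twist":[0,0,0],"claw":0},{"translation":[0,0,35],"twist":[0,0,0],"claw":0}]'
python3 -m handwheel '[{"translation":[0,0,35],"twist":[0,0,0],"claw":0},{"translation":[0,0,25],"twist":[0,0,0],"claw":0},{"translation":[12,7,0],"twist":[0,0,6],"claw":0},{"translation":[12,7,0],"twist":[0,0,6],"claw":0},{"translation":[12,7,0],"twist":[0,0,6],"claw":0}]'
python3 -m handwheel '[{"translation":[12,7,0],"twist":[0,0,6],"claw":0},{"translation":[12,7,0],"twist":[0,0,6],"claw":0},{"translation":[12,7,0],"twist":[0,0,6],"claw":0},{"translation":[12,7,0],"twist":[0,0,6],"claw":0},{"translation":[12,7,0],"twist":[0,0,6],"claw":0}]'
python3 -m handwheel '[{"translation":[12,7,0],"twist":[0,0,6],"claw":0},{"translation":[12,7,0],"twist":[0,0,6],"claw":0},{"translation":[12,7,0],"twist":[0,0,6],"claw":0},{"translation":[12,7,0],"twist":[0,0,6],"claw":0},{"translation":[12,7,0],"twist":[0,0,6],"claw":0}]'
python3 -c "
from h import *
print(robot.sense()['joint_pos'])
a=robot.snapshot('top')['img'][145:275,180:310];b=robot.snapshot('scene')['img'][170:300,220:350]
cv2.imwrite('pics/t2.png',cv2.resize(np.hstack([a,b]),None,fx=3,fy=3,interpolation=2))"
```

```text
t: 6.45
position: [0.4665, 0.0358, 0.0912]
orientation: [-3.14, 0.0, 1.553]
contact_force: [-0.7, -0.6, -1.2]
opening: 0.0852
finger_force: 0.0
t: 6.87
position: [0.4663, 0.0363, 0.2436]
orientation: [-3.141, -0.0, 1.554]
contact_force: [1.3, -0.7, -0.7]
opening: 0.0854
finger_force: 0.0
t: 7.28
position: [0.5033, 0.0571, 0.3029]
orientation: [3.14, 0.001, 1.872]
contact_force: [0.6, -0.2, -0.2]
opening: 0.0853
finger_force: 0.0
t: 7.7
position: [0.5633, 0.0922, 0.3019]
orientation: [-3.141, -0.0, 2.396]
contact_force: [0.0, 0.0, -1.2]
opening: 0.0851
finger_force: 0.0
t: 8.12
position: [0.6233, 0.1271, 0.3018]
orientation: [-3.141, -0.001, 2.919]
contact_force: [-0.1, -1.1, 0.6]
opening: 0.0855
finger_force: 0.0
[ 0.2478387   0.59841036 -0.90214309  1.36542392  0.46527464  1.39715623
  0.70174551]
```

View pics/t2.png

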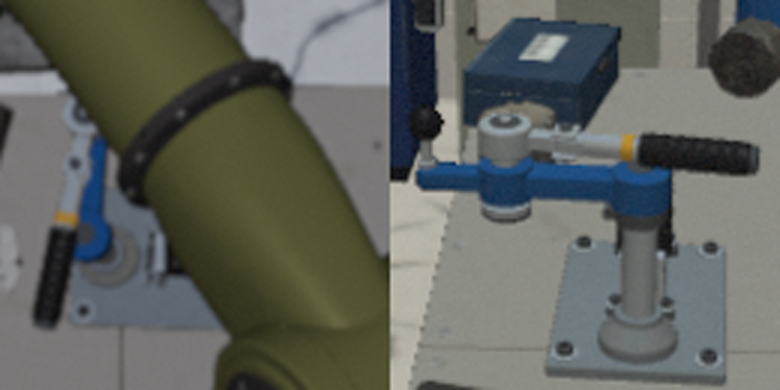

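The scene view shows a dark core sitting on the V-block behind the post. The knob still stands free at its old place. Now I'll straddle it.

```bash

python3 -m handwheel '[{"translation":[11,7.5,0],"twist":[0,0,6],"claw":0},{"translation":[11,7.5,0],"twist":[0,0,6],"claw":0},{"translation":[0,0,-20],"twist":[0,0,0],"claw":0},{"translation":[0,0,-20],"twist":[0,0,0],"claw":0},{"translation":[0,0,-20],"twist":[0,0,0],"claw":0}]'
python3 -m handwheel '[{"translation":[0,0,-15],"twist":[0,0,0],"claw":0},{"translation":[0,0,-15],"twist":[0,0,0],"claw":0},{"translation":[0,0,0],"twist":[0,0,0],"claw":130},{"translation":[0,0,0],"twist":[0,0,0],"claw":130},{"translation":[0,0,0],"twist":[0,0,0],"claw":130}]'
python3 -c "
from h import *
for v,sl in(('top',np.s_[145:275,180:310]),('scene',np.s_[170:300,220:350])):
  print(v)
a=robot.snapshot('top')['img'][145:275,180:310];b=robot.snapshot('scene')['img'][150:280,200:330]
cv2.imwrite('pics/t3.png',cv2.resize(np.hstack([a,b]),None,fx=3,fy=3,interpolation=2))"
```

```text
t: 8.63
position: [0.6444, 0.1418, 0.2413]
orientation: [-3.141, 0.0, 3.121]
contact_force: [0.1, -0.1, -0.2]
opening: 0.0856
finger_force: 0.0
t: 9.05
position: [0.645, 0.1421, 0.213]
orientation: [3.141, 0.001, 3.123]
contact_force: [-0.4, 0.2, -0.4]
opening: 0.0514
finger_force: 0.0
top
scene
```

View pics/t3.png

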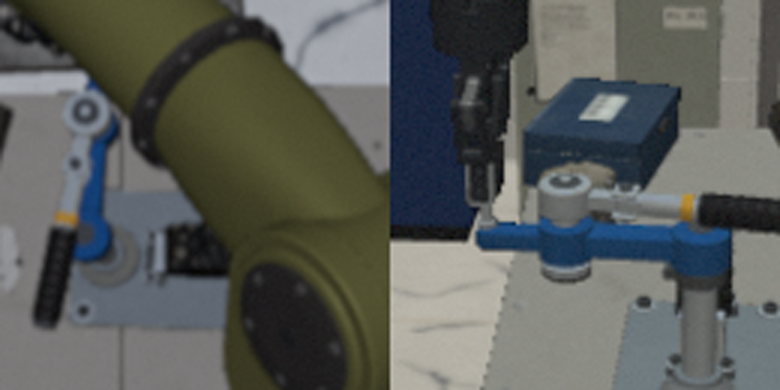

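The right half shows the fingers on both sides of the knob at (485,215). The left half shows the core in the V-block at (195,245). Now I'll swing the arm along the arc.

```bash

python3 -m handwheel '[{"translation":[-0.9,-14.3,0],"twist":[0,0,-4.7],"claw":130},{"translation":[-2.1,-14.2,0],"twist":[0,0,-4.7],"claw":130},{"translation":[-3.2,-14,0],"twist":[0,0,-4.7],"claw":130},{"translation":[-4.3,-13.7,0],"twist":[0,0,-4.7],"claw":130},{"translation":[-5.5,-13.3,0],"twist":[0,0,-4.7],"claw":130}]'
python3 -m handwheel '[{"translation":[-6.5,-12.8,0],"twist":[0,0,-4.7],"claw":130},{"translation":[-7.6,-12.2,0],"twist":[0,0,-4.7],"claw":130},{"translation":[-8.5,-11.5,0],"twist":[0,0,-4.7],"claw":130},{"translation":[-9.4,-10.8,0],"twist":[0,0,-4.7],"claw":130},{"translation":[-10.3,-10,0],"twist":[0,0,-4.7],"claw":130}]'
python3 -m handwheel '[{"translation":[-11.1,-9.1,0],"twist":[0,0,-4.7],"claw":130},{"translation":[-11.8,-8.2,0],"twist":[0,0,-4.7],"claw":130},{"translation":[-12.4,-7.2,0],"twist":[0,0,-4.7],"claw":130},{"translation":[-13,-6.1,0],"twist":[0,0,-4.7],"claw":130},{"translation":[-13.4,-5.1,0],"twist":[0,0,-4.7],"claw":130}]'
python3 -m handwheel '[{"translation":[-6.9,-2,0],"twist":[0,0,-2.3],"claw":130},{"translation":[-6.9,-2,0],"twist":[0,0,-2.4],"claw":130},{"translation":[-7,-1.4,0],"twist":[0,0,-2.3],"claw":130},{"translation":[-7,-1.4,0],"twist":[0,0,-2.4],"claw":130},{"translation":[0,0,0],"twist":[0,0,0],"claw":130}]'
```

```text
t: 9.57
position: [0.6291, 0.0728, 0.2129]
orientation: [3.14, 0.001, 2.71]
contact_force: [-0.6, 1.5, 0.1]
opening: 0.042
finger_force: 0.5
t: 9.98
position: [0.5867, 0.0155, 0.2129]
orientation: [3.14, 0.001, 2.299]
contact_force: [1.0, 1.3, -0.4]
opening: 0.042
finger_force: 0.5
t: 10.4
position: [0.525, -0.0201, 0.2129]
orientation: [3.139, 0.0, 1.889]
contact_force: [0.3, 1.6, 0.1]
opening: 0.042
finger_force: 0.5
t: 10.82
position: [0.4965, -0.0271, 0.2129]
orientation: [3.141, 0.001, 1.728]
contact_force: [0.2, -0.7, -0.0]
opening: 0.0419
finger_force: 0.0
```

```bash

python3 -m handwheel '[{"translation":[-7,-0.8,0],"twist":[0,0,-2],"claw":130},{"translation":[-7,-0.6,0],"twist":[0,0,-2],"claw":130},{"translation":[-7,-0.3,0],"twist":[0,0,-2],"claw":130},{"translation":[-6,0,0],"twist":[0,0,-2],"claw":130},{"translation":[-4,0,0],"twist":[0,0,-2],"claw":130}]'
python3 -m handwheel '[{"translation":[-3,0,0],"twist":[0,0,0],"claw":130},{"translation":[-2,0,0],"twist":[0,0,0],"claw":130},{"translation":[-1.5,0,0],"twist":[0,0,0],"claw":130},{"translation":[-1,0,0],"twist":[0,0,0],"claw":130},{"translation":[0,0,0],"twist":[0,0,0],"claw":130}]'
```

```text
t: 11.23
position: [0.4665, -0.0285, 0.2125]
orientation: [3.14, 0.0, 1.555]
contact_force: [-0.2, -0.1, -0.8]
opening: 0.0418
finger_force: 0.3
t: 11.65
position: [0.4599, -0.0287, 0.2122]
orientation: [3.139, -0.0, 1.556]
contact_force: [3.9, 0.1, 0.5]
opening: 0.042
finger_force: 2.2
```

```bash

python3 -m handwheel '[{"translation":[-1,0,0],"twist":[0,0,0],"claw":130},{"translation":[-1,0,0],"twist":[0,0,0],"claw":130},{"translation":[-1,0,0],"twist":[0,0,0],"claw":130},{"translation":[0,0,0],"twist":[0,0,0],"claw":130},{"translation":[0,0,0],"twist":[0,0,0],"claw":130}]'
```

```text
t: 12.07
position: [0.4595, -0.0287, 0.2124]
orientation: [3.134, -0.001, 1.555]
contact_force: [15.0, -0.9, -6.8]
opening: 0.042
finger_force: 6.8
```

The force rose to 15 N with no motion, so the arm is on its stop. I'll let go and go above the wrench grip.

```bash

python3 -m handwheel '[{"translation":[5,0,0],"twist":[0,0,0],"claw":60},{"translation":[4,0,0],"twist":[0,0,0],"claw":0},{"translation":[0,0,0],"twist":[0,0,0],"claw":0},{"translation":[0,0,0],"twist":[0,0,0],"claw":0},{"translation":[0,0,15],"twist":[0,0,0],"claw":0}]'
python3 -m handwheel '[{"translation":[0,0,25],"twist":[0,0,0],"claw":0},{"translation":[0,0,25],"twist":[0,0,0],"claw":0},{"translation":[0,0,25],"twist":[0,0,0],"claw":0},{"translation":[2.3,21.3,0],"twist":[0,0,-0.8],"claw":0},{"translation":[2.3,21.3,0],"twist":[0,0,-0.8],"claw":0}]'
python3 -m handwheel '[{"translation":[2.3,21.3,0],"twist":[0,0,-0.8],"claw":0},{"translation":[2.3,21.3,0],"twist":[0,0,-0.8],"claw":0},{"translation":[2.3,21.3,0],"twist":[0,0,-0.8],"claw":0},{"translation":[2.3,21.3,0],"twist":[0,0,-0.8],"claw":0},{"translation":[2.3,21.3,0],"twist":[0,0,-0.8],"claw":0}]'
python3 -m handwheel '[{"translation":[2.3,21.3,0],"twist":[0,0,-0.8],"claw":0},{"translation":[2.3,21.3,0],"twist":[0,0,-0.8],"claw":0},{"translation":[2.3,21.3,0],"twist":[0,0,-0.8],"claw":0},{"translation":[0,0,0],"twist":[0,0,0],"claw":0},{"translation":[0,0,0],"twist":[0,0,0],"claw":0}]'
python3 -c "
from h import *
print(robot.sense()['joint_pos'])
t=robot.snapshot('top');s=robot.snapshot('scene')
np.savez('top4.npz',**t);np.savez('scene4.npz',**s)
a=t['img'][145:275,180:310];b=s['img'][150:280,200:350]
cv2.imwrite('pics/t4.png',cv2.resize(np.hstack([a,b]),None,fx=2.8,fy=2.8,interpolation=2))"
```

```text
t: 12.48
position: [0.4626, -0.0291, 0.2247]
orientation: [-3.136, -0.0, 1.555]
contact_force: [0.2, 0.2, -0.7]
opening: 0.0853
finger_force: 0.0
t: 12.9
position: [0.4694, 0.0132, 0.303]
orientation: [3.14, 0.001, 1.523]
contact_force: [0.1, 0.7, -1.4]
opening: 0.0853
finger_force: 0.0
t: 13.32
position: [0.48, 0.1211, 0.3016]
orientation: [-3.141, 0.001, 1.457]
contact_force: [-0.3, 0.6, 0.7]
opening: 0.0853
finger_force: 0.0
t: 13.73
position: [0.4868, 0.1852, 0.3014]
orientation: [-3.14, 0.0, 1.418]
contact_force: [0.3, -0.5, -0.2]
opening: 0.0854
finger_force: 0.0
[ 0.04931544  0.34291181 -0.64857589  1.67089638  0.21880419  1.20282832
 -0.80313662]
```

View pics/t4.png

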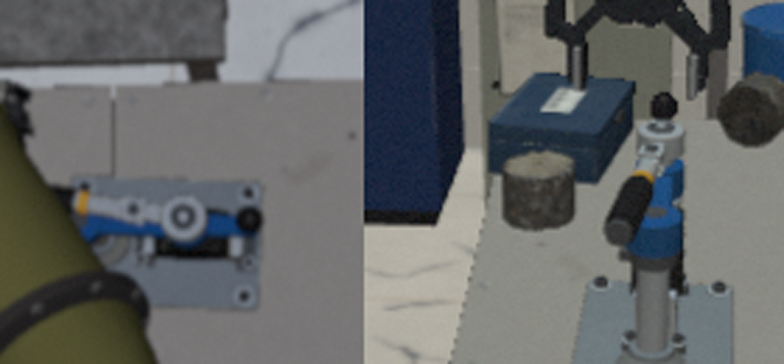

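The arm is home. In the top half the screw is at (183,217), the hinge at (133,209), the yellow band at (82,202) and the knob at (249,219). In the scene half the grip runs from (645,180) to (621,233). Next I'll measure the handle.

```bash
python3 - <<'E'
from h import *
np.set_printoptions(precision=4,suppress=True)
t=dict(np.load("top4.npz"));s=dict(np.load("scene4.npz"))
f=lambda u,v:(180+u/2.8-.3,145+v/2.8-.3)
g=lambda u,v:(200+(u-364)/2.8-.3,150+v/2.8-.3)
for n,p,z in(("screw",(183,217),.213),("hinge",(133,209),.21),("band",(82,202),.205),("knob",(249,219),.209)): print(n,ray(t,f(*p),z))
for n,p in(("grip in",(645,182)),("grip mid",(634,206)),("grip end",(621,232)),("screw",(661,131))): print(n,ray(s,g(*p),.205))
E
```

```text
screw [0.4666 0.0374 0.213 ]
hinge [0.4744 0.0871 0.21  ]
band [0.4816 0.1386 0.205 ]
knob [ 0.4659 -0.0274  0.209 ]
grip in [0.4778 0.147  0.205 ]
grip mid [0.4854 0.1966 0.205 ]
grip end [0.4938 0.2462 0.205 ]
screw [0.4663 0.028  0.205 ]
```

```bash

python3 -m handwheel '[{"translation":[1.5,0,-25],"twist":[0,0,0],"claw":0},{"translation":[0,0,-25],"twist":[0,0,0],"claw":0},{"translation":[0,0,-20],"twist":[0,0,0],"claw":0},{"translation":[0,0,-15],"twist":[0,0,0],"claw":0},{"translation":[0,0,-8],"twist":[0,0,0],"claw":0}]'
python3 -m handwheel '[{"translation":[0,0,-5],"twist":[0,0,0],"claw":0},{"translation":[0,0,0],"twist":[0,0,0],"claw":130},{"translation":[0,0,0],"twist":[0,0,0],"claw":130},{"translation":[0,0,0],"twist":[0,0,0],"claw":130},{"translation":[0,0,0],"twist":[0,0,0],"claw":130}]'
```

```text
t: 14.25
position: [0.4884, 0.1821, 0.2069]
orientation: [-3.139, 0.002, 1.413]
contact_force: [1.5, 0.0, -1.2]
opening: 0.085
finger_force: 0.0
t: 14.67
position: [0.4895, 0.1844, 0.2047]
orientation: [3.14, -0.001, 1.415]
contact_force: [0.5, 0.8, 1.0]
opening: 0.0422
finger_force: 0.0
```

```bash

python3 -m handwheel '[{"translation":[6.4,-1.15,0],"twist":[0,0,-2.5],"claw":130},{"translation":[6.35,-1.4,0],"twist":[0,0,-2.5],"claw":130},{"translation":[6.3,-1.7,0],"twist":[0,0,-2.5],"claw":130},{"translation":[6.2,-2,0],"twist":[0,0,-2.5],"claw":130},{"translation":[6.1,-2.2,0],"twist":[0,0,-2.5],"claw":130}]'
python3 -m handwheel '[{"translation":[6,-2.5,0],"twist":[0,0,-2.5],"claw":130},{"translation":[5.9,-2.8,0],"twist":[0,0,-2.5],"claw":130},{"translation":[5.75,-3,0],"twist":[0,0,-2.5],"claw":130},{"translation":[5.6,-3.25,0],"twist":[0,0,-2.5],"claw":130},{"translation":[5.5,-3.5,0],"twist":[0,0,-2.5],"claw":130}]'
```

```text
t: 15.08
position: [0.5191, 0.1767, 0.2042]
orientation: [-3.139, 0.0, 1.197]
contact_force: [-5.7, 1.5, 1.7]
opening: 0.042
finger_force: 2.9
t: 15.5
position: [0.5481, 0.1624, 0.2043]
orientation: [-3.139, -0.001, 0.979]
contact_force: [-4.2, 4.4, 2.2]
opening: 0.042
finger_force: 2.9
```

```bash
cat > f.py <<'E'
from h import *
x=robot.sense();p=x["position"];d=p[:2]-[.4666,.037];a=np.arctan2(d[1],d[0]);F=x["contact_force"]
print("theta %.1f R %.1f yaw %.1f Ft %.1f Fr %.1f"%(np.degrees(a),1e3*np.hypot(*d),np.degrees(x["orientation"][2]),-F[0]*np.sin(a)+F[1]*np.cos(a),F[:2]@d/np.hypot(*d)))
E
python3 -m handwheel '[{"translation":[2.5,-1.7,0],"twist":[0,0,-1.15],"claw":130},{"translation":[2.4,-1.7,0],"twist":[0,0,-1.15],"claw":130},{"translation":[2.4,-1.8,0],"twist":[0,0,-1.15],"claw":130},{"translation":[2.4,-1.8,0],"twist":[0,0,-1.15],"claw":130},{"translation":[2.3,-1.9,0],"twist":[0,0,-1.15],"claw":130}]' >/dev/null; python3 f.py
python3 -m handwheel '[{"translation":[2.3,-1.9,0],"twist":[0,0,-1.15],"claw":130},{"translation":[2.3,-2,0],"twist":[0,0,-1.15],"claw":130},{"translation":[2.2,-2,0],"twist":[0,0,-1.15],"claw":130},{"translation":[2.2,-2,0],"twist":[0,0,-1.15],"claw":130},{"translation":[2.1,-2.1,0],"twist":[0,0,-1.15],"claw":130}]' >/dev/null; python3 f.py
```

```text
theta 51.3 R 149.6 yaw 50.4 Ft 5.1 Fr 1.2
theta 45.5 R 149.7 yaw 44.7 Ft 5.8 Fr 1.1
```

```bash
python3 -m handwheel '[{"translation":[2.1,-2.15,0],"twist":[0,0,-1.15],"claw":130},{"translation":[2.1,-2.2,0],"twist":[0,0,-1.15],"claw":130},{"translation":[2,-2.25,0],"twist":[0,0,-1.15],"claw":130},{"translation":[2,-2.25,0],"twist":[0,0,-1.15],"claw":130},{"translation":[1.9,-2.3,0],"twist":[0,0,-1.15],"claw":130}]' >/dev/null; python3 f.py
```

```text
theta 39.8 R 149.9 yaw 38.9 Ft 6.2 Fr 0.8
```

```bash
python3 -m handwheel '[{"translation":[1.9,-2.35,0],"twist":[0,0,-1.15],"claw":130},{"translation":[1.8,-2.4,0],"twist":[0,0,-1.15],"claw":130},{"translation":[1.8,-2.4,0],"twist":[0,0,-1.15],"claw":130},{"translation":[1.75,-2.45,0],"twist":[0,0,-1.15],"claw":130},{"translation":[1.7,-2.5,0],"twist":[0,0,-1.15],"claw":130}]' >/dev/null; python3 f.py
```

```text
theta 34.0 R 149.9 yaw 33.2 Ft 5.9 Fr 1.5
```

```bash
python3 -m handwheel '[{"translation":[1.65,-2.5,0],"twist":[0,0,-1.15],"claw":130},{"translation":[1.6,-2.55,0],"twist":[0,0,-1.15],"claw":130},{"translation":[1.5,-2.6,0],"twist":[0,0,-1.15],"claw":130},{"translation":[1.5,-2.6,0],"twist":[0,0,-1.15],"claw":130},{"translation":[1.4,-2.65,0],"twist":[0,0,-1.15],"claw":130}]' >/dev/null; python3 f.py
```

```text
theta 28.3 R 150.0 yaw 27.4 Ft 5.7 Fr 0.2
```

```bash
python3 -m handwheel '[{"translation":[1.35,-2.65,0],"twist":[0,0,-1.15],"claw":130},{"translation":[1.3,-2.7,0],"twist":[0,0,-1.15],"claw":130},{"translation":[1.25,-2.7,0],"twist":[0,0,-1.15],"claw":130},{"translation":[1.2,-2.75,0],"twist":[0,0,-1.15],"claw":130},{"translation":[1.15,-2.75,0],"twist":[0,0,-1.15],"claw":130}]' >/dev/null; python3 f.py
```

```text
theta 22.6 R 150.1 yaw 21.7 Ft 6.1 Fr 0.6
```

```bash
python3 -m handwheel '[{"translation":[1.1,-2.8,0],"twist":[0,0,-1.15],"claw":130},{"translation":[1.0,-2.8,0],"twist":[0,0,-1.15],"claw":130},{"translation":[1,-2.8,0],"twist":[0,0,-1.15],"claw":130},{"translation":[0.9,-2.85,0],"twist":[0,0,-1.15],"claw":130},{"translation":[0.85,-2.85,0],"twist":[0,0,-1.15],"claw":130}]' >/dev/null; python3 f.py
```

```text
theta 16.9 R 150.1 yaw 15.9 Ft 5.6 Fr 2.6
```

```bash
python3 -m handwheel '[{"translation":[0.8,-2.9,0],"twist":[0,0,-1.15],"claw":130},{"translation":[0.75,-2.9,0],"twist":[0,0,-1.15],"claw":130},{"translation":[0.7,-2.9,0],"twist":[0,0,-1.15],"claw":130},{"translation":[0.65,-2.95,0],"twist":[0,0,-1.15],"claw":130},{"translation":[0.6,-2.95,0],"twist":[0,0,-1.15],"claw":130}]' >/dev/null; python3 f.py
```

```text
theta 11.2 R 150.2 yaw 10.2 Ft 6.5 Fr 1.3
```

```bash
python3 -m handwheel '[{"translation":[0.5,-2.95,0],"twist":[0,0,-1.15],"claw":130},{"translation":[0.45,-2.95,0],"twist":[0,0,-1.15],"claw":130},{"translation":[0.4,-3,0],"twist":[0,0,-1.15],"claw":130},{"translation":[0.35,-3,0],"twist":[0,0,-1.15],"claw":130},{"translation":[0.3,-3,0],"twist":[0,0,-1.15],"claw":130}]' >/dev/null; python3 f.py
```

```text
theta 5.5 R 150.1 yaw 4.5 Ft 7.1 Fr 1.4
```

```bash
python3 -m handwheel '[{"translation":[0.15,-2,0],"twist":[0,0,-0.8],"claw":130},{"translation":[0.15,-2,0],"twist":[0,0,-0.8],"claw":130},{"translation":[0.1,-2,0],"twist":[0,0,-0.8],"claw":130},{"translation":[0.05,-2,0],"twist":[0,0,-0.8],"claw":130},{"translation":[0.05,-2,0],"twist":[0,0,-0.8],"claw":130}]' >/dev/null; python3 f.py
```

```text
theta 1.8 R 150.1 yaw 0.5 Ft 7.6 Fr 0.1
```

```bash
python3 -m handwheel '[{"translation":[0,-1,0],"twist":[0,0,-0.4],"claw":130},{"translation":[0,-1,0],"twist":[0,0,-0.4],"claw":130},{"translation":[0,-1,0],"twist":[0,0,-0.4],"claw":130},{"translation":[0,0,0],"twist":[0,0,0],"claw":130},{"translation":[0,0,0],"twist":[0,0,0],"claw":130}]' >/dev/null; python3 f.py; python3 -c "
from h import *
t=robot.snapshot('top');np.savez('top5.npz',**t)
q=px(t,[.53,.037,.2]);print(q)
u,v=(int(i) for i in q)
cv2.imwrite('pics/t5.png',cv2.resize(t['img'][v-50:v+50,u-60:u+60],None,fx=6,fy=6,interpolation=2))"
```

```text
theta 0.6 R 150.1 yaw -0.7 Ft 5.9 Fr 0.6
[246.12603758 200.57471926]
```

View pics/t5.png

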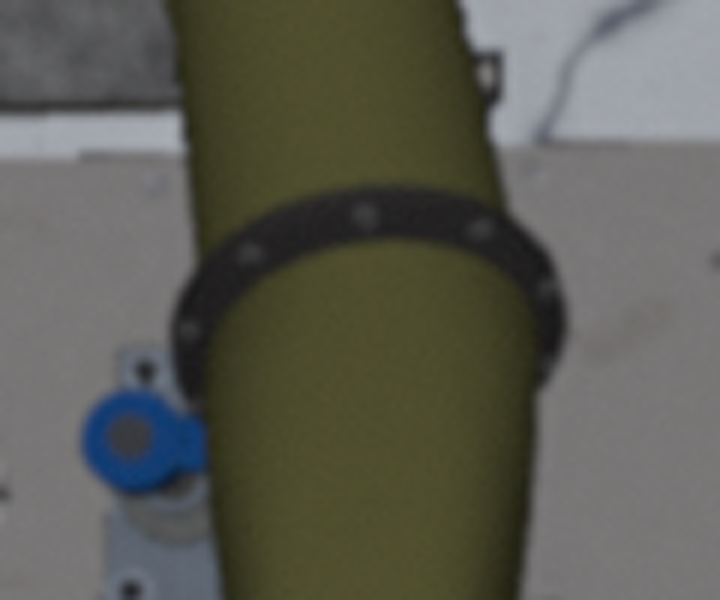

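The forearm hides the wrench from above, so I'll go on by feel with fine steps.

```bash
python3 -m handwheel '[{"translation":[0,-1,0],"twist":[0,0,-0.4],"claw":130},{"translation":[0,-1,0],"twist":[0,0,-0.4],"claw":130},{"translation":[0,-1,0],"twist":[0,0,-0.4],"claw":130},{"translation":[0,-1,0],"twist":[0,0,-0.4],"claw":130},{"translation":[0,-1,0],"twist":[0,0,-0.4],"claw":130}]' >/dev/null; python3 f.py; python3 - <<'E'
from h import *
s=robot.snapshot("scene");np.savez("scene6.npz",**s)
h=cv2.cvtColor(s["img"],cv2.COLOR_BGR2HSV)
m=((h[:,:,0]>12)&(h[:,:,0]<28)&(h[:,:,1]>140)&(h[:,:,2]>120))
m[:150]=0;m[280:]=0;m[:,:200]=0;m[:,350:]=0
v,u=np.nonzero(m);print(len(u),u.mean() if len(u) else 0,v.mean() if len(u) else 0)
if len(u): print(ray(s,(u.mean(),v.mean()),.203))
print(px(s,[.4666,.037,.213]),px(s,[.5166,.037,.213]),px(s,[.5666,.037,.213]))
E
```

```text
theta -1.1 R 150.0 yaw -2.7 Ft 7.6 Fr -0.2
19 266.89473684210526 198.52631578947367
[0.56695474 0.04401792 0.203     ]
[305.66883048 194.89100267] [286.39997532 194.42691488] [267.2354563  193.96534002]
```

```bash
python3 -m handwheel '[{"translation":[-0.1,-1,0],"twist":[0,0,-0.4],"claw":130},{"translation":[0,-1,0],"twist":[0,0,-0.4],"claw":130},{"translation":[-0.1,-1,0],"twist":[0,0,-0.4],"claw":130},{"translation":[0,-1,0],"twist":[0,0,-0.4],"claw":130},{"translation":[-0.1,-1,0],"twist":[0,0,-0.4],"claw":130}]' >/dev/null; python3 f.py
```

```text
theta -3.0 R 149.9 yaw -4.7 Ft 8.0 Fr -0.8
```

```bash
python3 -m handwheel '[{"translation":[-0.1,-1,0],"twist":[0,0,-0.4],"claw":130},{"translation":[0,-1,0],"twist":[0,0,-0.4],"claw":130},{"translation":[-0.1,-1,0],"twist":[0,0,-0.4],"claw":130},{"translation":[0,-1,0],"twist":[0,0,-0.4],"claw":130},{"translation":[-0.1,-1,0],"twist":[0,0,-0.4],"claw":130}]' >/dev/null; python3 f.py
```

```text
theta -4.8 R 149.9 yaw -6.7 Ft 9.3 Fr -0.3
```

```bash
python3 -m handwheel '[{"translation":[-0.1,-1,0],"twist":[0,0,-0.4],"claw":130},{"translation":[-0.1,-1,0],"twist":[0,0,-0.4],"claw":130},{"translation":[-0.1,-1,0],"twist":[0,0,-0.4],"claw":130},{"translation":[-0.1,-1,0],"twist":[0,0,-0.4],"claw":130},{"translation":[-0.1,-1,0],"twist":[0,0,-0.4],"claw":130}]' >/dev/null; python3 f.py
```

```text
theta -6.7 R 149.9 yaw -8.6 Ft 8.8 Fr -0.1
```

```bash
python3 -m handwheel '[{"translation":[-0.1,-1,0],"twist":[0,0,-0.4],"claw":130},{"translation":[-0.1,-1,0],"twist":[0,0,-0.4],"claw":130},{"translation":[-0.1,-1,0],"twist":[0,0,-0.4],"claw":130},{"translation":[-0.1,-1,0],"twist":[0,0,-0.4],"claw":130},{"translation":[-0.1,-1,0],"twist":[0,0,-0.4],"claw":130}]' >/dev/null; python3 f.py; python3 - <<'E'
from h import *
s=robot.snapshot("scene");np.savez("scene7.npz",**s)
h=cv2.cvtColor(s["img"],cv2.COLOR_BGR2HSV)
m=((h[:,:,0]>12)&(h[:,:,0]<28)&(h[:,:,1]>140)&(h[:,:,2]>120))
m[:150]=0;m[280:]=0;m[:,:200]=0;m[:,350:]=0
v,u=np.nonzero(m);print(len(u),u.mean(),v.mean(),ray(s,(u.mean(),v.mean()),.203))
E
```

```text
theta -8.5 R 149.9 yaw -10.6 Ft 9.0 Fr -1.5
18 267.0 196.5 [0.5679742  0.02980552 0.203     ]
```

```bash
cat >> f.py <<'E'
s=robot.snapshot("scene")
h=cv2.cvtColor(s["img"],cv2.COLOR_BGR2HSV)
m=((h[:,:,0]>12)&(h[:,:,0]<28)&(h[:,:,1]>140)&(h[:,:,2]>120))
m[:150]=0;m[280:]=0;m[:,:200]=0;m[:,350:]=0
w=np.where(m,h[:,:,1].astype(float)-100,0);v,u=np.nonzero(m);k=w[v,u];u=(u*k).sum()/k.sum();v=(v*k).sum()/k.sum()
B=ray(s,(u,v),.203);print("band",u,v,B,np.degrees(np.arctan2(B[1]-.037,B[0]-.4666)))
E
python3 -m handwheel '[{"translation":[-0.2,-1,0],"twist":[0,0,-0.4],"claw":130},{"translation":[-0.2,-1,0],"twist":[0,0,-0.4],"claw":130},{"translation":[-0.2,-1,0],"twist":[0,0,-0.4],"claw":130},{"translation":[-0.2,-1,0],"twist":[0,0,-0.4],"claw":130},{"translation":[-0.2,-1,0],"twist":[0,0,-0.4],"claw":130}]' >/dev/null; python3 f.py; python3 -c "
from h import *
a,b=(dict(np.load(f'scene{i}.npz'))['img'][170:225,240:320] for i in(6,7))
c=robot.snapshot('scene');np.savez('scene8.npz',**c)
x=robot.sense();print(x['contact_force'],x['torque'],x['finger_force'])"
```

```text
theta -10.4 R 149.8 yaw -12.6 Ft 9.0 Fr -1.8
band 267.17265625 196.55234375 [0.56748792 0.03014597 0.203     ] -3.886534954006398
[0.08351793 8.13534522 0.7785395 ] [1.93754002 0.00811945 0.12330803] 4.305846691131592
```

```bash
python3 -m handwheel '[{"translation":[0.2,1,0],"twist":[0,0,0.4],"claw":130},{"translation":[0.2,1,0],"twist":[0,0,0.4],"claw":130},{"translation":[0.2,1,0],"twist":[0,0,0.4],"claw":130},{"translation":[0.2,1,0],"twist":[0,0,0.4],"claw":130},{"translation":[0,0,0],"twist":[0,0,0],"claw":130}]' >/dev/null; python3 f.py
```

```text
theta -10.4 R 150.4 yaw -11.2 Ft 4.3 Fr -0.7
band 267.1941673062164 196.584036838066 [0.56741121 0.03036638 0.203     ] -3.7647750792646075
```

```bash
python3 -m handwheel '[{"translation":[0.2,1,0],"twist":[0,0,0.3],"claw":130},{"translation":[0.2,1,0],"twist":[0,0,0.3],"claw":130},{"translation":[0.2,1,0],"twist":[0,0,0.3],"claw":130},{"translation":[0,0,0],"twist":[0,0,0],"claw":130},{"translation":[0,0,0],"twist":[0,0,0],"claw":130}]' >/dev/null; python3 f.py
```

```text
theta -9.6 R 150.4 yaw -10.4 Ft -0.1 Fr -0.3
band 267.19736842105266 196.5750773993808 [0.56740857 0.03030247 0.203     ] -3.801036581555803
```

Force fell to zero as soon as I backed off, so the handle is still straight and the screw is still tightening. I'll carry on.

```bash
python3 -m handwheel '[{"translation":[-0.4,-2,0],"twist":[0,0,-0.4],"claw":130},{"translation":[-0.4,-2,0],"twist":[0,0,-0.4],"claw":130},{"translation":[-0.4,-2,0],"twist":[0,0,-0.4],"claw":130},{"translation":[-0.4,-2,0],"twist":[0,0,-0.6],"claw":130},{"translation":[-0.3,-1.5,0],"twist":[0,0,-0.6],"claw":130}]' >/dev/null; python3 f.py
python3 -m handwheel '[{"translation":[-0.2,-1,0],"twist":[0,0,-0.4],"claw":130},{"translation":[-0.2,-1,0],"twist":[0,0,-0.4],"claw":130},{"translation":[-0.2,-1,0],"twist":[0,0,-0.4],"claw":130},{"translation":[-0.2,-1,0],"twist":[0,0,-0.4],"claw":130},{"translation":[-0.2,-1,0],"twist":[0,0,-0.4],"claw":130}]' >/dev/null; python3 f.py
```

```text
theta -11.6 R 150.0 yaw -12.6 Ft 8.7 Fr -0.0
band 267.32519741564965 196.2792534099067 [0.56726306 0.02818538 0.203     ] -5.0043744107598185
theta -13.4 R 150.0 yaw -14.6 Ft 10.6 Fr -1.2
band 267.51227495908347 195.4672667757774 [0.56729311 0.02237027 0.203     ] -8.26667742154731
```

```bash
python3 -m handwheel '[{"translation":[-0.2,-1,0],"twist":[0,0,-0.4],"claw":130},{"translation":[-0.3,-1,0],"twist":[0,0,-0.4],"claw":130},{"translation":[-0.2,-1,0],"twist":[0,0,-0.4],"claw":130},{"translation":[-0.3,-1,0],"twist":[0,0,-0.4],"claw":130},{"translation":[-0.2,-1,0],"twist":[0,0,-0.4],"claw":130}]' >/dev/null; python3 f.py
```

```text
theta -15.3 R 150.0 yaw -16.6 Ft 10.3 Fr -1.2
band 267.7810218978102 194.99817518248176 [0.56688613 0.01896105 0.203     ] -10.197025144484199
```

```bash
python3 -m handwheel '[{"translation":[-0.3,-1,0],"twist":[0,0,-0.4],"claw":130},{"translation":[-0.3,-1,0],"twist":[0,0,-0.4],"claw":130},{"translation":[-0.2,-1,0],"twist":[0,0,-0.4],"claw":130},{"translation":[-0.3,-1,0],"twist":[0,0,-0.4],"claw":130},{"translation":[-0.3,-1,0],"twist":[0,0,-0.4],"claw":130}]' >/dev/null; python3 f.py
```

```text
theta -17.5 R 150.2 yaw -18.6 Ft 8.0 Fr -1.0
band 268.07166392092256 194.53953871499175 [0.56641251 0.01560728 0.203     ] -12.097132610355418
```

```bash
python3 -m handwheel '[{"translation":[-0.4,-1.2,0],"twist":[0,0,-0.5],"claw":130},{"translation":[-0.4,-1.2,0],"twist":[0,0,-0.5],"claw":130},{"translation":[-0.4,-1.2,0],"twist":[0,0,-0.5],"claw":130},{"translation":[-0.4,-1.2,0],"twist":[0,0,-0.5],"claw":130},{"translation":[-0.4,-1.2,0],"twist":[0,0,-0.5],"claw":130}]' >/dev/null; python3 f.py
```

```text
theta -20.1 R 150.2 yaw -21.1 Ft 7.1 Fr -1.8
band 268.33816863100634 194.15049864007253 [0.56595606 0.01274668 0.203     ] -13.717917927707036
```

```bash
python3 -m handwheel '[{"translation":[-0.3,-0.8,0],"twist":[0,0,-0.3],"claw":130},{"translation":[-0.3,-0.8,0],"twist":[0,0,-0.3],"claw":130},{"translation":[-0.3,-0.8,0],"twist":[0,0,-0.3],"claw":130},{"translation":[-0.2,-0.6,0],"twist":[0,0,-0.2],"claw":130},{"translation":[0,0,0],"twist":[0,0,0],"claw":130}]' >/dev/null; python3 f.py
python3 -m handwheel '[{"translation":[0.6,2,0],"twist":[0,0,0],"claw":130},{"translation":[0.6,2,0],"twist":[0,0,0],"claw":130},{"translation":[0.5,2,0],"twist":[0,0,0],"claw":130},{"translation":[0.5,2,0],"twist":[0,0,0],"claw":130},{"translation":[0,0,0],"twist":[0,0,0],"claw":130}]' >/dev/null; python3 f.py
```

```text
theta -21.6 R 150.2 yaw -22.3 Ft 7.3 Fr -2.2
band 268.48759623609925 193.85970915312234 [0.56574595 0.01060983 0.203     ] -14.905109507312178
theta -18.0 R 149.2 yaw -22.2 Ft 9.3 Fr -2.6
band 268.14527286702537 194.62413528055342 [0.56616332 0.01620488 0.203     ] -11.797386318567858
```

It springs back against the finger, so it really was broken over. I'll let it straighten and find where it ends.

```bash
python3 -m handwheel '[{"translation":[0.5,2,0],"twist":[0,0,0.5],"claw":130},{"translation":[0.5,2,0],"twist":[0,0,0.5],"claw":130},{"translation":[0.5,2,0],"twist":[0,0,0.5],"claw":130},{"translation":[0,0,0],"twist":[0,0,0.5],"claw":130},{"translation":[0,0,0],"twist":[0,0,0.5],"claw":130}]' >/dev/null; python3 f.py
python3 -m handwheel '[{"translation":[0.5,2,0],"twist":[0,0,0.7],"claw":130},{"translation":[0.5,2,0],"twist":[0,0,0.7],"claw":130},{"translation":[0.4,2,0],"twist":[0,0,0.7],"claw":130},{"translation":[0,0,0],"twist":[0,0,0.7],"claw":130},{"translation":[0,0,0],"twist":[0,0,0.7],"claw":130}]' >/dev/null; python3 f.py
```

```text
theta -15.5 R 149.0 yaw -19.6 Ft 10.3 Fr -2.6
band 267.768253968254 194.9674603174603 [0.56693964 0.01874255 0.203     ] -10.312518327987178
theta -14.4 R 149.7 yaw -16.3 Ft 5.3 Fr -0.3
band 267.67214611872146 195.35068493150686 [0.56694669 0.02150831 0.203     ] -8.776131161811595
```

The bend peaked near 0.18 rad and the handle is straight again. I'll back clear, open and rise.

```bash
python3 -m handwheel '[{"translation":[0.5,2,0],"twist":[0,0,0.2],"claw":130},{"translation":[0.5,2,0],"twist":[0,0,0.2],"claw":130},{"translation":[0.5,2,0],"twist":[0,0,0.2],"claw":130},{"translation":[0.3,1,0],"twist":[0,0,0.2],"claw":130},{"translation":[0,0,0],"twist":[0,0,0],"claw":130}]' >/dev/null; python3 f.py
python3 -m handwheel '[{"translation":[0,0,0],"twist":[0,0,0],"claw":0},{"translation":[0,0,0],"twist":[0,0,0],"claw":0},{"translation":[0,0,0],"twist":[0,0,0],"claw":0},{"translation":[0,0,0],"twist":[0,0,0],"claw":0},{"translation":[0,0,10],"twist":[0,0,0],"claw":0}]'
python3 -m handwheel '[{"translation":[0,0,20],"twist":[0,0,0],"claw":0},{"translation":[0,0,25],"twist":[0,0,0],"claw":0},{"translation":[0,0,25],"twist":[0,0,0],"claw":0},{"translation":[0,0,25],"twist":[0,0,0],"claw":0},{"translation":[0,0,0],"twist":[0,0,0],"claw":0}]'
python3 -m handwheel '[{"translation":[0,0,0],"twist":[0,0,0],"claw":0},{"translation":[0,0,0],"twist":[0,0,0],"claw":0},{"translation":[0,0,0],"twist":[0,0,0],"claw":0},{"translation":[0,0,0],"twist":[0,0,0],"claw":0},{"translation":[0,0,0],"twist":[0,0,0],"claw":0}]'; python3 f.py
```

```text
theta -12.0 R 150.0 yaw -15.6 Ft -0.7 Fr -0.5
band 267.78436911487756 195.28813559322035 [0.56669089 0.02104084 0.203     ] -9.059364043525955
t: 28.85
position: [0.6122, 0.0058, 0.2123]
orientation: [3.141, 0.003, -0.272]
contact_force: [-0.6, 0.2, 0.6]
opening: 0.0855
finger_force: 0.0
t: 29.27
position: [0.6152, 0.0061, 0.3151]
orientation: [-3.139, -0.009, -0.272]
contact_force: [0.8, -0.2, 0.7]
opening: 0.0856
finger_force: 0.0
t: 29.68
position: [0.6129, 0.0059, 0.3079]
orientation: [3.141, 0.002, -0.272]
contact_force: [-0.1, 0.5, 0.0]
opening: 0.0852
finger_force: 0.0
theta -12.0 R 149.6 yaw -15.6 Ft 0.4 Fr -0.2
band 267.6919104991394 195.25731497418244 [0.56695461 0.02083608 0.203     ] -9.14993454449857
```

```bash
python3 -c "
from rig import robot
print(robot.close_job())"
```

```text
the job is handed in; nothing more can be done
None
```

The job is handed in at about 30 s: core in the V-block, arm on its stop, wrench broken over to about 0.18 rad (estimated from finger travel) and straight again, gripper clear; no verdict came back, and the pad force and final core position were not measured directly.

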